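# Clear the tape off the tin box and hold its lid open

## Robot

A 6-joint arm with a two-finger parallel gripper is mounted at the origin on a cart in front of the work surface, level with it; the furniture and walls round the work are solid. World frame = base frame: x ahead of the robot, y to its left, z up, the work surface at z = 0. Lengths are in m, angles in rad, forces in N, time in s.
With the tool pointing down it reaches from about 0.25 to 0.725 m from the base axis. Payload 4 kg.
Tool frame: the origin (TCP) lies at the very end of the fingers, on their centre line; the grasp point (between the pads) lies 19 mm behind it; x points along the fingers, z is the direction in which the jaws open and shut, and the axes are right-handed (so a half turn about x gives the same grasp; the last joint's range is limited). The gripper opens to 85 mm and grips with 20 to 120 N. Pads are 22 mm wide; open, the fingers measure 114 mm over their backs; the gripper's body (76 mm by 85 mm) begins 54 mm behind the grasp point. The pads swing forward as they close: fully open they stand 13 mm farther back than shut.
Start: joints at [1.15, 0.241, 0.005, 1.335, 0, 1.571], TCP at [0.204, 0.456, 0.231] pointing down, gripper open.
Joint ranges: [-2.72, 2.72], [-1.05, 1.87], [-1.09, 1.28], [-1.99, 2.15], [-1.42, 1.44], [-3.14, 3.14]. Speed limits (rad/s): [2.79, 2.79, 3.14, 3.14, 3.14, 3.14].

## Interface

Orientations are given as a unit quaternion [x, y, z, w].
In Python, from workcell import bot gives the robot as it stands.
- The arm moves only by the tool step_arm, never from a script. Its argument "series" is a list of rows, each an object of numbers: "x", "y", "z": the shift along the world's x, y, z in cm; "twist": the turn about the world's z in degrees; "jaw": the finger opening in cm, from 0 to 8.54. In form: [{"x": .., "y": .., "z": .., "twist": .., "jaw": ..}, ...]. A call has 1 to 10 rows; each row is the pose to reach, as a shift and turn from the pose measured when the call began; what a row does not reach only later rows make up. A row lasts 1/12 s, in which the tool goes at most 41.7 mm and 7.16 degrees, less where a joint would pass 70% of its speed; a pose out of reach is approached as far as the arm can. A call with a gripper value outside its range is refused whole. The fingers move at their own pace and stop on an object; the grip force is fixed at half the most. Time passes only in rows, so rows that repeat a pose let the fingers close. It gives the time, the measured TCP pose, the force and the opening at its end, in the units of the state.
- bot.get_obs(): the state, without advancing time (a new reading comes with each control period).
- bot.camera(name): name is "side" or "top"; returns (picture, depth): 480x640x3 uint8, red, green, blue; 480x640 float32, m along the optical axis (not along the pixel's ray), 0 where there is no reading.
- bot.camera_info(name): a dict with "camera_matrix" (3x3 intrinsics, pixels), "D" ([k1, k2, p1, p2, k3] as OpenCV has them; the pictures are not rectified), "R" (3x3) and "t" (3): a world point X has camera coordinates R X + t. Camera axes: x right, y down, z forward; pixel columns grow to the right and rows downward; lengths in m; the calibration is good to about 2 mm. A picture is of the moment at which its call begins. camera_info takes no time and is no camera call.
- bot.job_done(): hands the job in, once; it reports no verdict.
The state is a dict: "clock": time; "joint_pos": joint angles; "joint_vel": joint speeds; "tau": joint torques, N m; "eef_pos": TCP position; "tool_rot": TCP orientation; "ft_force": force on the tool from outside, world axes, zero at the start; "ft_torque": the same for the moment, N m; "grip_width": finger opening in m.
Only numpy, scipy, OpenCV 4.12 (cv2) and the standard library are available. Lean on these libraries where they do the work, as an engineer would, in place of code of your own. Each camera call takes 0.05 s, during which the arm holds its last target.

## Task

Lift the blue tape roll off the post on the green tin box's lid and put it over the post of the round tape stand, lying flat on the stand's base, and let go of it. Then raise that lid to about 60 degrees from shut and keep holding it there, so that a colleague can take paper strainers out of the box; it falls shut by itself, so the program finishes while the fingers still hold the lid still at that angle. Leave the toner bottle and red marker between the two, and the loose tin lid behind, where they are.

Things in the scene. Friction and masses are not known exactly. Their poses are not given: they have to be found in the camera images.
- tin_box: green tin box, 133 x 174 x 59 mm (x, y, z), fixed to the worktop. Origin: centre of its underside; x points from its front edge to its hinge edge, y along the hinge, z up. The lid's hinge line is parallel to y through the point x = 63 mm, z = 58 mm of this frame; the flat lid reaches from there to x = -58 mm and its upper face is at z = 59 mm when shut. It holds paper strainers
- tin_box_lid (a joint): angle of the lid in rad: 0 shut, growing as its front edge is raised, at most 1.92; it turns about the box's +y axis. Weight and a weak spring (some 2 N at the knob at most) close it whenever it is let go
- lid_knob (a point): centre of the black cylindrical knob (18 mm across, 24 mm high) on top of the steel post that is screwed to the middle of the lid. The knob may be used as the lid's handle; pinched along the box's y axis it can turn between the fingers as the lid swings. With the lid shut it is at x = -5, y = 0, z = 107 mm in the box's frame, 48 mm above the lid; the post below it is 10 mm across with a foot 32 mm across and 3 mm high; post and knob turn with the lid. z runs along the post
- roll_center (a point): centre (half-way up) of the blue tape roll: a loose ring, outside 104 mm across, hole 70 mm across, 25 mm high, wall 17 mm, 60 to 130 g. It starts lying flat on the lid with the lid's post through its hole, not quite centred. z is its axis
- tape_stand: tape stand fixed to the worktop: dark round base 96 mm across and 8 mm high with an upright steel post in the middle, 10 mm across, its top 47 mm above the worktop. Origin: centre of the base's underside, z up along the post
- toner: dark blue toner bottle with black cap, 42 mm across, 110 mm high, standing loose on the worktop; bystander. Origin: centre of its underside
- red_marker: white marker with red cap, 16 x 140 x 18 mm, lying loose along its y axis; bystander. Origin: centre of its underside
- lid_spare: loose round tin lid with red paint, 93 mm across, 7 mm high, lying on the worktop; bystander. Origin: centre of its underside
Things that resemble listed ones, but are neither listed nor needed, are in the scene too. Leave any pink look-alike of the part that bears roll_center alone.

How it is judged:
By the outcome, as a careful person would: the job done as asked, in the order asked, and still so for the second after the job is handed in, while the arm keeps its last pose, push and grip.
It also fails if it takes over 58 s, if anything falls off the work surface, if the arm or the gripper's body presses on something with over 40 N, if the wrist force passes 120 N, or if a joint passes its speed limit or range.

## Working session

There is one attempt and no reset: what is moved stays moved. The work goes in short steps, Python scripts to look and compute and a tool call to move; the robot and the scene stay as the last step left them, time stands still between calls to the robot, and variables do not carry over. Pictures are saved under pics/ and viewed, and the job is handed in when it is done.

Besides the shell and the picture viewer there is one more tool, called after "Call:" as a command line: name --argument value ..., lists and objects as JSON in quotes. step_arm: Moves the arm, as the interface text tells. Its arguments: {"type":"object","properties":{"series":{"type":"array","items":{"type":"object","properties":{"x":{"type":"number"},"y":{"type":"number"},"z":{"type":"number"},"twist":{"type":"number"},"jaw":{"type":"number"}}}}},"required":["series"]}

```bash
ls; mkdir -p pics; python3 - <<'E'
from workcell import bot
import cv2
print(bot.get_obs())
for n in("side","top"):
    p,d=bot.camera(n); import numpy as np
    cv2.imwrite(f"pics/{n}0.png",p[:,:,::-1]); np.save(f"{n}0_d.npy",d); np.save(f"{n}0_p.npy",p)
    print(n,bot.camera_info(n))
E
```

```text
pics
{'clock': 0.0, 'joint_pos': array([1.14999486e+00, 2.41418932e-01, 3.71265839e-03, 1.33518678e+00,
       2.03090516e-05, 1.57076743e+00]), 'joint_vel': array([ 2.29662364e-03, -5.18117776e-04, -2.19034255e-05,  7.07740870e-04,
        1.71765443e-03, -9.52429786e-04]), 'tau': array([ 9.41960243e-04, -3.72314322e+01,  2.52409011e+01,  1.71556970e-02,
        9.76553537e-06, -7.43452318e-06]), 'eef_pos': array([0.20398194, 0.45580583, 0.23040556]), 'tool_rot': array([-0.38495321,  0.59401969,  0.38415899,  0.59276767]), 'ft_force': array([-0.27339035,  0.55863682, -0.42742372]), 'ft_torque': array([-0.00996407, -0.00424537, -0.0062328 ]), 'grip_width': 0.08566166059363384}
side {'camera_matrix': array([[531.74369021,   0.        , 310.18439228],
       [  0.        , 531.74369021, 237.13889846],
       [  0.        ,   0.        ,   1.        ]]), 'D': array([0.01382942, 0.        , 0.        , 0.        , 0.        ]), 'R': array([[-0.99783325,  0.06458502, -0.01255326],
       [ 0.05107541,  0.64011183, -0.76658212],
       [-0.04147423, -0.76556229, -0.64202357]]), 't': array([0.52712914, 0.12078576, 0.94676632])}
top {'camera_matrix': array([[535.0668063 ,   0.        , 327.61841875],
       [  0.        , 535.0668063 , 239.66375455],
       [  0.        ,   0.        ,   1.        ]]), 'D': array([-0.10905217,  0.        ,  0.        ,  0.        ,  0.        ]), 'R': array([[-0.0049504 , -0.99988687,  0.0142034 ],
       [-0.99616236,  0.00368978, -0.08744677],
       [ 0.08738447, -0.01458179, -0.99606793]]), 't': array([-0.10111823,  0.51867663,  1.19946211])}
```

View pics/top0.png

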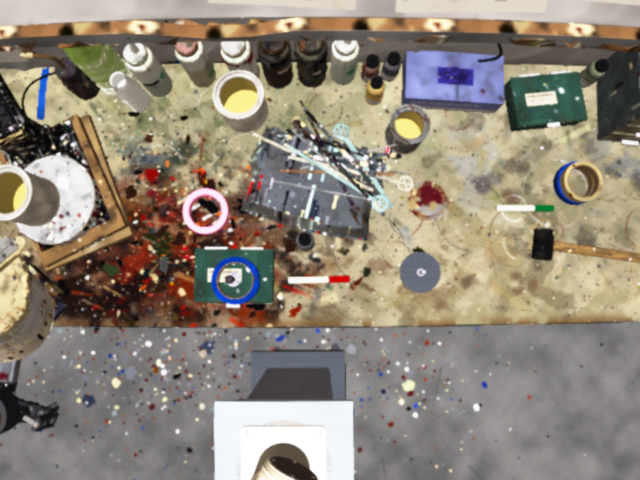

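View pics/side0.png

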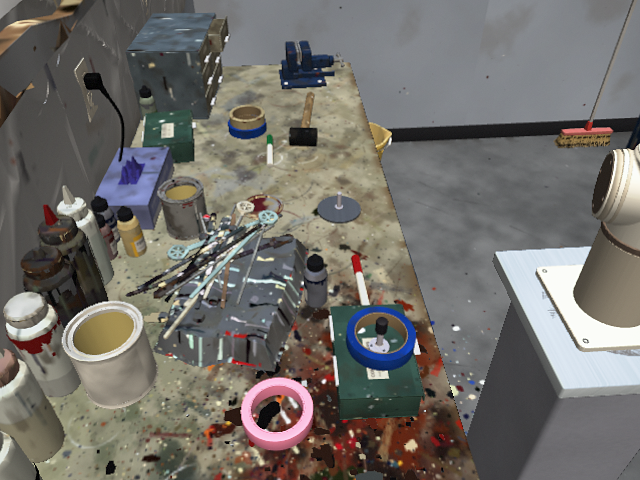

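```bash
cat > h.py <<'E'
import numpy as np,cv2
from workcell import bot
I={n:bot.camera_info(n) for n in("side","top")}
def plane(n,uv,z):
    i=I[n]; uv=np.array(uv,float).reshape(-1,1,2)
    r=cv2.undistortPoints(uv,i["camera_matrix"],i["D"]).reshape(-1,2)
    d=np.c_[r,np.ones(len(r))]@i["R"]; c=-i["R"].T@i["t"]
    return c+d*((z-c[2])/d[:,2])[:,None]
def proj(n,X):
    i=I[n]; return cv2.projectPoints(np.array(X,float).reshape(-1,1,3),cv2.Rodrigues(i["R"])[0],i["t"],i["camera_matrix"],i["D"])[0].reshape(-1,2)
def tri(us,ut):
    A=[];b=[]
    for n,uv in(("side",us),("top",ut)):
        i=I[n]; r=cv2.undistortPoints(np.array(uv,float).reshape(1,1,2),i["camera_matrix"],i["D"]).reshape(2)
        for k in(0,1): A.append(i["R"][k]-r[k]*i["R"][2]); b.append(r[k]*i["t"][2]-i["t"][k])
    s=np.linalg.lstsq(np.array(A),np.array(b),rcond=None); return s[0],s[1]
def cloud(n,d):
    v,u=np.nonzero(d>0); i=I[n]
    r=cv2.undistortPoints(np.c_[u,v].astype(float).reshape(-1,1,2),i["camera_matrix"],i["D"]).reshape(-1,2)
    P=np.c_[r,np.ones(len(r))]*d[v,u][:,None]
    out=np.full(d.shape+(3,),np.nan); out[v,u]=(P-i["t"])@i["R"]; return out
def snap(n,name,crop=None,s=1):
    p,d=bot.camera(n); q=p[:,:,::-1]
    if crop: a,b,c,e=crop; q=q[b:e,a:c]
    cv2.imwrite(f"pics/{name}.png",cv2.resize(q,None,fx=s,fy=s,interpolation=cv2.INTER_CUBIC)); np.save(name+"_p.npy",p);np.save(name+"_d.npy",d); return p,d
E
python3 - <<'E'
from h import *
t=np.load("top0_p.npy");s=np.load("side0_p.npy")
cv2.imwrite("pics/tc.png",cv2.resize(t[215:335,170:470,::-1],None,fx=2.6,fy=2.6,interpolation=cv2.INTER_CUBIC))
cv2.imwrite("pics/sc.png",cv2.resize(s[180:430,280:440,::-1],None,fx=2.4,fy=2.4,interpolation=cv2.INTER_CUBIC))
for n in("top","side"):
    p=np.load(n+"0_p.npy");C=cloud(n,np.load(n+"0_d.npy"));h=cv2.cvtColor(p,cv2.COLOR_RGB2HSV)
    m=cv2.inRange(h,(105,160,60),(122,255,255)); k,l,st,ce=cv2.connectedComponentsWithStats(m)
    for j in range(1,k):
        if st[j,4]>150: print(n,"blue",st[j],ce[j],np.nanmedian(C[l==j],0))
    # box top and stand via depth heights
    X=C
    for nm,zr,xr,yr in(("boxtop",(.052,.066),(.1,.7),(0.0,.5)),("rolltop",(.078,.092),(.2,.6),(0,.4)),("knob",(.105,.13),(.2,.6),(0,.4)),("stand",(.005,.013),(.25,.5),(-.35,-.15)),("toner",(.1,.12),(.2,.6),(-.1,.1))):
        q=X[(X[...,2]>zr[0])&(X[...,2]<zr[1])&(X[...,0]>xr[0])&(X[...,0]<xr[1])&(X[...,1]>yr[0])&(X[...,1]<yr[1])]
        if len(q): print(n,nm,len(q),q.mean(0).round(4),np.percentile(q,1,axis=0).round(3),np.percentile(q,99,axis=0).round(3))
E
```

```text
top blue [ 38  68  11  51 282] [42.08156028 93.9751773 ] [0.88313619 0.5999569  0.00278014]
top blue [555 163  24  41 203] [561.47783251 185.68965517] [ 0.64147909 -0.65664745  0.02335514]
top blue [211 256  49  48 704] [236.12357955 279.80397727] [0.42605694 0.09330174 0.08381423]
top boxtop 4230 [0.4679 0.1654 0.0586] [0.376 0.02  0.052] [0.686 0.482 0.065]
top rolltop 875 [0.4255 0.0989 0.0841] [0.376 0.049 0.079] [0.476 0.148 0.089]
top knob 60 [0.4307 0.1099 0.1183] [0.419 0.097 0.109] [0.502 0.231 0.123]
top stand 1321 [ 0.4352 -0.2935  0.0083] [ 0.329 -0.349  0.005] [ 0.493 -0.154  0.013]
top toner 97 [ 0.5029 -0.0335  0.1056] [ 0.422 -0.065  0.1  ] [0.526 0.099 0.119]
side blue [228 120  38  19 324] [246.33950617 131.75308642] [ 0.65563593 -0.65426732  0.01694945]
side blue [ 346  307   70   64 1764] [379.78514739 343.35770975] [0.4333121  0.12974856 0.08237019]
side boxtop 5290 [0.4455 0.1275 0.0587] [0.375 0.022 0.053] [0.501 0.194 0.065]
side rolltop 1639 [0.4279 0.104  0.0828] [0.378 0.05  0.078] [0.477 0.151 0.087]
side knob 149 [0.4304 0.1106 0.1148] [0.422 0.1   0.105] [0.438 0.117 0.12 ]
side stand 791 [ 0.4451 -0.3081  0.008 ] [ 0.4   -0.349  0.005] [ 0.489 -0.269  0.012]
side toner 78 [ 0.5142 -0.0455  0.1045] [ 0.487 -0.055  0.1  ] [ 0.525 -0.006  0.114]
```

View pics/tc.png

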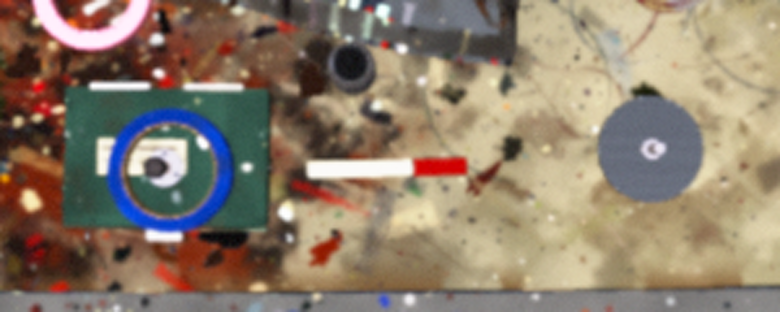

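View pics/sc.png

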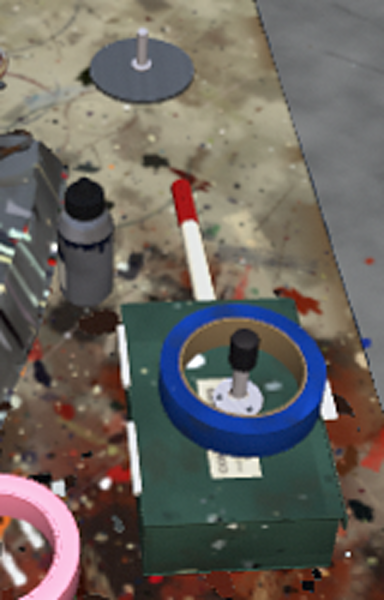

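```bash
python3 - <<'E'
from h import *
t=np.load("top0_p.npy");s=np.load("side0_p.npy")
def cc(p,lo,hi,roi,close=0):
    h=cv2.cvtColor(p,cv2.COLOR_RGB2HSV);m=cv2.inRange(h,lo,hi);z=np.zeros_like(m);a,b,c,d=roi;z[b:d,a:c]=m[b:d,a:c]
    if close: z=cv2.morphologyEx(z,cv2.MORPH_CLOSE,np.ones((close,close)))
    cs=cv2.findContours(z,cv2.RETR_EXTERNAL,cv2.CHAIN_APPROX_NONE)[0]; return max(cs,key=cv2.contourArea)
def circ(n,c,z):
    P=plane(n,cv2.convexHull(c).reshape(-1,2),z)[:,:2].astype(np.float32)*1000
    return cv2.fitEllipse(P) if len(P)>5 else P
c=cc(t,(105,160,60),(122,255,255),(190,240,290,320)); print("roll top",circ("top",c,.084))
c=cc(s,(105,160,60),(122,255,255),(330,290,430,390)); print("roll side",circ("side",c,.084))
c=cc(t,(100,20,60),(125,120,140),(395,245,445,300),3); print("stand",circ("top",c,.008),cv2.boundingRect(c))
c=cc(s,(100,20,40),(125,120,140),(310,185,370,230),3); print("stand side",circ("side",c,.008),cv2.boundingRect(c))
c=cc(t,(65,80,20),(95,255,120),(185,240,285,310),9); P=plane("top",c.reshape(-1,2),.059)[:,:2].astype(np.float32)*1000; print("box",cv2.minAreaRect(P),cv2.boundingRect(c))
# knob: dark
for n,p,roi in(("top",t,(222,270,240,290)),("side",s,(372,312,392,342))):
    h=cv2.cvtColor(p,cv2.COLOR_RGB2HSV);a,b,c2,d=roi;v=p[b:d,a:c2].max(2);print(n,"knob");m=(v<60);y,x=np.nonzero(m);print(x.min()+a,x.max()+a,y.min()+b,y.max()+b,x.mean()+a,y.mean()+b)
    print(plane(n,[[x.mean()+a,y.mean()+b]],.107 if n=="side" else .115))
for n,uv,z in (("top",(235.5,279.5),0.059+.003),):pass
# predicted knob, toner
c=cc(t,(0,0,0),(180,255,70),(290,225,320,255)); r=cv2.boundingRect(c);print("toner",r,plane("top",[[r[0]+r[2]/2,r[1]+r[3]/2]],.1))
c=cc(t,(0,0,170),(180,60,255),(275,260,350,300)); r=cv2.boundingRect(c);print("mk",r,plane("top",[[r[0],r[1]+r[3]/2]],.015))
E
```

```text
roll top ((426.0870361328125, 97.9792251586914), (103.66343688964844, 106.75647735595703), 3.8637702465057373)
roll side ((429.7176818847656, 107.66183471679688), (105.29045104980469, 121.8997573852539), 169.9567413330078)
stand ((444.18670654296875, -316.6795654296875), (89.75544738769531, 91.15013122558594), 63.084529876708984) (401, 252, 39, 40)
stand side ((445.93902587890625, -313.42974853515625), (93.42156982421875, 94.10221099853516), 135.61424255371094) (317, 196, 44, 26)
box ((436.5994873046875, 104.971435546875), (171.7475128173828, 114.90623474121094), 88.98375701904297) (195, 249, 79, 54)
top knob
232 233 278 280 232.33333333333334 279.0
[[0.42788733 0.09883031 0.115     ]]
side knob
375 387 317 334 381.13471502590676 325.7616580310881
[[0.4299343  0.10755329 0.107     ]]
toner (299, 233, 12, 13) [[ 0.51204907 -0.0538115   0.1       ]]
mk (288, 276, 41, 8) [[ 0.42672376 -0.01242749  0.015     ]]
```

```bash
python3 - <<'E'
from h import *
from scipy.spatial.transform import Rotation as R
o=bot.get_obs();print(R.from_quat(o["tool_rot"]).as_matrix().round(3))
t=np.load("top0_p.npy")
cv2.imwrite("pics/kn.png",cv2.resize(t[245:310,190:290,::-1],None,fx=8,fy=8,interpolation=cv2.INTER_CUBIC))
print(proj("top",[.43,.107,.119]),proj("top",[.43,.107,.062]),proj("side",[.43,.107,.119]),proj("side",[.43,.107,.062]))
for y in(.018,.192):
  for x in(.372,.498): print(proj("top",[x,y,.059]),proj("side",[x,y,.059]))
E
```

```text
[[-0.001 -0.913  0.408]
 [-0.002  0.408  0.913]
 [-1.     0.    -0.002]]
[[228.15232684 277.97050188]] [[232.56575486 278.39231038]] [[381.62815449 320.00182908]] [[378.87556481 345.06897602]]
[[272.97414476 304.72174101]] [[404.75864085 301.30221118]]
[[273.11352744 247.56110867]] [[328.81473213 305.57467116]]
[[194.3128043  304.77694649]] [[429.7928863  392.33421453]]
[[195.04600651 247.82205979]] [[340.25818433 397.96285262]]
```

View pics/kn.png

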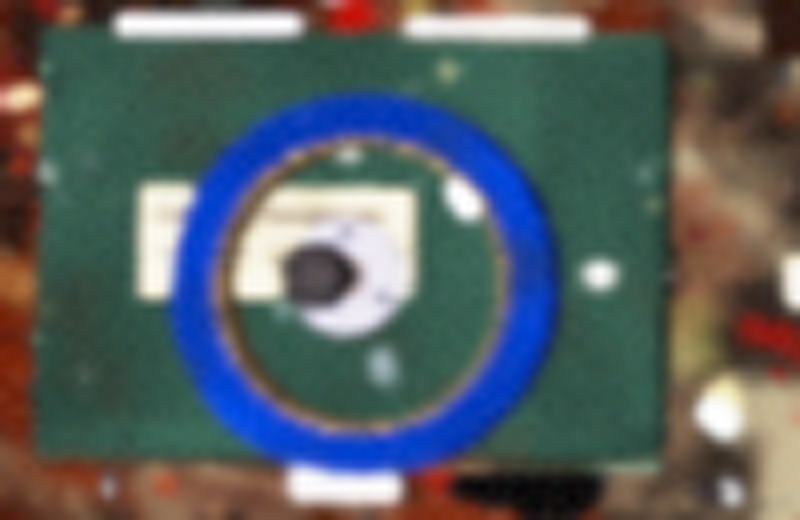

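Call:
step_arm --series '[{"x": 1.5, "y": -2.7, "twist": 3, "jaw": 3.8}, {"x": 3, "y": -5.4, "twist": 6, "jaw": 3.8}, {"x": 4.5, "y": -8.1, "twist": 9, "jaw": 3.8}, {"x": 6, "y": -10.8, "twist": 12, "jaw": 3.8}, {"x": 7.5, "y": -13.5, "twist": 15, "jaw": 3.8}, {"x": 9, "y": -16.2, "twist": 18, "jaw": 3.8}, {"x": 10.5, "y": -18.9, "twist": 21, "jaw": 3.8}, {"x": 12, "y": -21.6, "twist": 24, "jaw": 3.8}, {"x": 13.5, "y": -24.3, "twist": 24, "jaw": 3.8}, {"x": 15, "y": -27, "twist": 24, "jaw": 3.8}]'

```text
$.series[0]: bad value
```

Call:
step_arm --series '[{"x": 1.5, "y": -2.7, "z": 0, "twist": 3, "jaw": 3.8}, {"x": 3, "y": -5.4, "z": 0, "twist": 6, "jaw": 3.8}, {"x": 4.5, "y": -8.1, "z": 0, "twist": 9, "jaw": 3.8}, {"x": 6, "y": -10.8, "z": 0, "twist": 12, "jaw": 3.8}, {"x": 7.5, "y": -13.5, "z": 0, "twist": 15, "jaw": 3.8}, {"x": 9, "y": -16.2, "z": 0, "twist": 18, "jaw": 3.8}, {"x": 10.5, "y": -18.9, "z": 0, "twist": 21, "jaw": 3.8}, {"x": 12, "y": -21.6, "z": 0, "twist": 24, "jaw": 3.8}, {"x": 13.5, "y": -24.3, "z": 0, "twist": 24, "jaw": 3.8}, {"x": 15, "y": -27, "z": 0, "twist": 24, "jaw": 3.8}]'

```text
clock: 0.93
eef_pos: [0.3542, 0.1843, 0.2302]
tool_rot: [-0.5, 0.501, 0.499, 0.5]
ft_force: [0.2, 0.1, -0.2]
grip_width: 0.0379
```

Call:
step_arm --series '[{"x": 1.8, "y": -3.2, "z": 0, "twist": 0, "jaw": 3.8}, {"x": 3.6, "y": -6.4, "z": 0, "twist": 0, "jaw": 3.8}, {"x": 5.4, "y": -9.6, "z": 0, "twist": 0, "jaw": 3.8}, {"x": 7.2, "y": -12.8, "z": -2, "twist": 0, "jaw": 3.8}, {"x": 7.2, "y": -12.8, "z": -5, "twist": 0, "jaw": 3.8}, {"x": 7.2, "y": -12.8, "z": -8, "twist": 0, "jaw": 3.8}, {"x": 7.2, "y": -12.8, "z": -10, "twist": 0, "jaw": 3.8}, {"x": 7.2, "y": -12.8, "z": -11, "twist": 0, "jaw": 3.8}, {"x": 7.2, "y": -12.8, "z": -11, "twist": 0, "jaw": 3.8}]'

```text
clock: 1.68
eef_pos: [0.4235, 0.0557, 0.1173]
tool_rot: [-0.498, 0.503, 0.501, 0.498]
ft_force: [0.9, 0.7, -0.3]
grip_width: 0.0379
```

```bash
python3 - <<'E'
from h import *
snap("side","s1",(280,180,440,400),2.7)
snap("top","t1",(170,215,470,335),2.6)
E
```

```text
(no output)
```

View pics/s1.png

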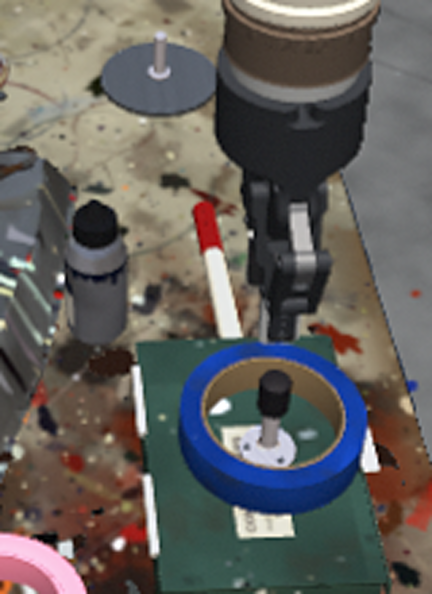

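View pics/t1.png

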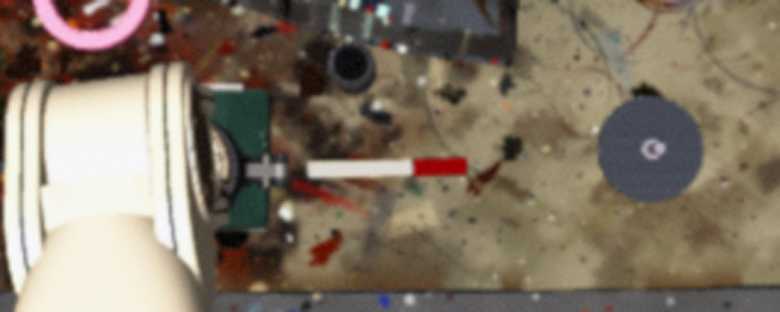

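```bash
python3 - <<'E'
from h import *
print(((proj("side",[[.4235,.0557,.117],[.4235,.075,.12],[.4235,.089,.12],[.4235,.0367,.12],[.4235,.022,.12]])-[280,180])*2.7).round())
E
```

```text
[[270. 311.]
 [276. 332.]
 [281. 351.]
 [265. 283.]
 [261. 265.]]
```

Call:
step_arm --series '[{"x": 0.2, "y": 0, "z": -1.5, "twist": 0, "jaw": 3.8}, {"x": 0.2, "y": 0, "z": -2.5, "twist": 0, "jaw": 3.8}, {"x": 0.2, "y": 0, "z": -2.5, "twist": 0, "jaw": 3.8}]'

```text
clock: 2.03
eef_pos: [0.4275, 0.0564, 0.0948]
tool_rot: [-0.5, 0.502, 0.5, 0.499]
ft_force: [-0.7, -0.5, -0.2]
grip_width: 0.0376
```

```bash
python3 - <<'E'
from h import *
snap("side","s2",(310,240,440,400),3.6)
E
```

```text
(no output)
```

View pics/s2.png

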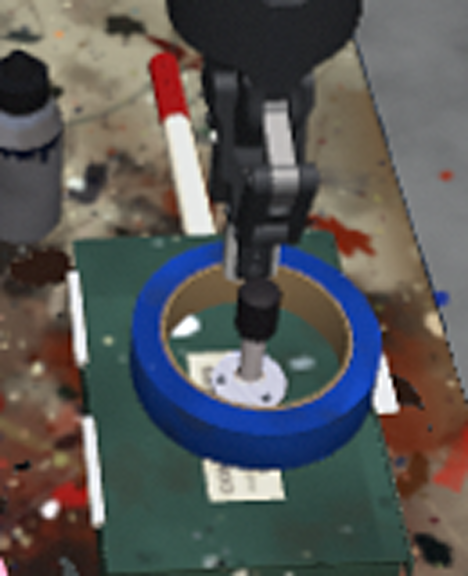

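Call:
step_arm --series '[{"x": 0, "y": 0, "z": -0.8, "twist": 0, "jaw": 3.8}, {"x": 0, "y": 0, "z": -1.6, "twist": 0, "jaw": 3.8}, {"x": 0, "y": 0, "z": -2.3, "twist": 0, "jaw": 3.8}, {"x": 0, "y": 0, "z": -3, "twist": 0, "jaw": 3.8}, {"x": 0, "y": 0, "z": -3, "twist": 0, "jaw": 3.8}, {"x": 0, "y": 0, "z": -3, "twist": 0, "jaw": 3.8}]'

```text
clock: 2.58
eef_pos: [0.4246, 0.0569, 0.0668]
tool_rot: [-0.498, 0.502, 0.502, 0.498]
ft_force: [-14.5, -2.1, 28.9]
grip_width: 0.038
```

```bash
python3 - <<'E'
from h import *
print({k:v.round(4) if hasattr(v,'round') else v for k,v in bot.get_obs().items()})
snap("side","s3",(310,240,440,400),3.6)
snap("top","t3",(150,200,350,320),4)
E
```

```text
{'clock': 2.5833, 'joint_pos': array([ 1.327e-01,  2.593e-01, -4.398e-01,  8.787e-01,  6.000e-04,
        1.322e-01]), 'joint_vel': array([-0.001 , -0.0088,  0.0077,  0.003 , -0.0028,  0.0002]), 'tau': array([ -0.2413, -21.8028,  19.8981,  -5.2434,  -0.9717,   0.6414]), 'eef_pos': array([0.4246, 0.0569, 0.0668]), 'tool_rot': array([-0.4984,  0.5017,  0.5018,  0.498 ]), 'ft_force': array([-14.4922,  -2.0885,  28.8593]), 'ft_torque': array([0.6609, 2.5444, 0.6206]), 'grip_width': 0.03801053715795166}
```

View pics/s3.png

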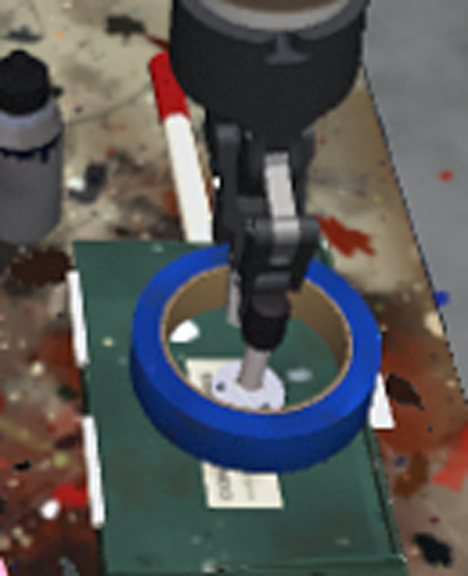

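View pics/t3.png

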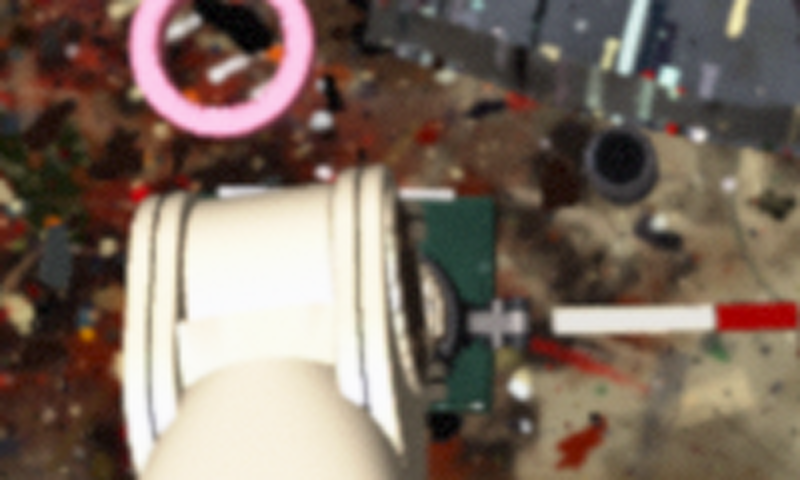

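Call:
step_arm --series '[{"x": 0, "y": 0, "z": 0.5, "twist": 0, "jaw": 3.8}, {"x": 0.2, "y": 0, "z": 1, "twist": 0, "jaw": 3.8}, {"x": 0.2, "y": 0, "z": 1, "twist": 0, "jaw": 3.8}]'

```text
clock: 2.93
eef_pos: [0.4281, 0.057, 0.078]
tool_rot: [-0.499, 0.501, 0.501, 0.499]
ft_force: [0.9, -0.1, -0.2]
grip_width: 0.0378
```

Call:
step_arm --series '[{"x": 0, "y": -0.5, "z": 0, "twist": 0, "jaw": 3.8}, {"x": 0, "y": -0.9, "z": 0, "twist": 0, "jaw": 3.8}, {"x": 0, "y": -0.9, "z": -0.7, "twist": 0, "jaw": 3.8}, {"x": 0, "y": -0.9, "z": -1.3, "twist": 0, "jaw": 3.8}, {"x": 0, "y": -1.3, "z": -1.3, "twist": 0, "jaw": 3.8}, {"x": 0, "y": -1.7, "z": -1.3, "twist": 0, "jaw": 3.8}, {"x": 0, "y": -2.1, "z": -1.3, "twist": 0, "jaw": 3.8}, {"x": 0, "y": -2.4, "z": -1.3, "twist": 0, "jaw": 3.8}, {"x": 0, "y": -2.7, "z": -1.3, "twist": 0, "jaw": 3.8}, {"x": 0, "y": -2.7, "z": -1.3, "twist": 0, "jaw": 3.8}]'

```text
clock: 3.77
eef_pos: [0.4277, 0.0328, 0.0649]
tool_rot: [-0.497, 0.499, 0.504, 0.5]
ft_force: [-1.3, 10.8, -1.2]
grip_width: 0.038
```

```bash
python3 - <<'E'
from h import *
p,d=snap("side","s4",(310,240,440,400),3.6)
C=cloud("side",d);h=cv2.cvtColor(p,cv2.COLOR_RGB2HSV);m=(cv2.inRange(h,(105,160,60),(122,255,255))>0)&(abs(C[...,2]-.084)<.004)&(C[...,0]<.6)&(C[...,1]>-.1)
q=C[m];print(np.percentile(q,1,axis=0),np.percentile(q,99,axis=0),proj("side",[.43,.084,.084]))
E
```

```text
[0.37924213 0.03990605 0.08037501] [0.47904803 0.13842271 0.08627948] [[377.40983125 323.85186066]]
```

View pics/s4.png

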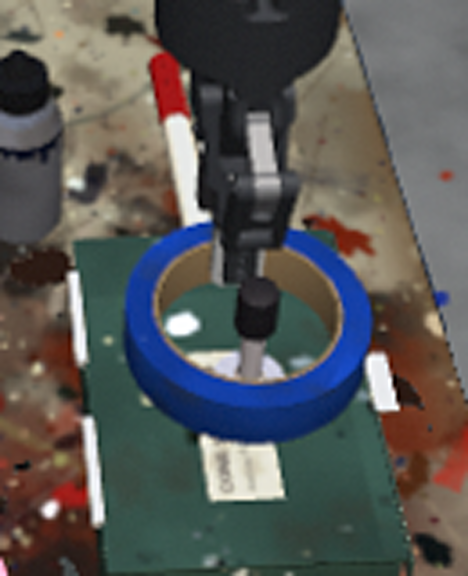

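Call:
step_arm --series '[{"x": 0.1, "y": 0.6, "z": 0, "twist": 0, "jaw": 3.4}, {"x": 0.1, "y": 1.2, "z": 0, "twist": 0, "jaw": 3.4}, {"x": 0.1, "y": 1.2, "z": 0, "twist": 0, "jaw": 3.4}, {"x": 0.1, "y": 1.2, "z": -0.2, "twist": 0, "jaw": 3.4}, {"x": 0.1, "y": 1.2, "z": -0.2, "twist": 0, "jaw": 3.4}]'

```text
clock: 4.23
eef_pos: [0.4286, 0.0446, 0.0628]
tool_rot: [-0.498, 0.499, 0.504, 0.5]
ft_force: [-1.8, -0.8, -0.2]
grip_width: 0.034
```

Call:
step_arm --series '[{"x": 0, "y": 0, "z": 0, "twist": 0, "jaw": 2.4}, {"x": 0, "y": 0, "z": 0, "twist": 0, "jaw": 1.8}, {"x": 0, "y": 0, "z": 0, "twist": 0, "jaw": 1}, {"x": 0, "y": 0, "z": 0, "twist": 0, "jaw": 1}, {"x": 0, "y": 0, "z": 0, "twist": 0, "jaw": 1}, {"x": 0, "y": 0, "z": 0, "twist": 0, "jaw": 1}]'

```text
clock: 4.73
eef_pos: [0.4285, 0.0443, 0.0628]
tool_rot: [-0.498, 0.499, 0.503, 0.5]
ft_force: [-1.8, -1.2, 1.9]
grip_width: 0.0179
```

Call:
step_arm --series '[{"x": 0, "y": 0, "z": 0.5, "twist": 0, "jaw": 1}, {"x": 0, "y": 0.3, "z": 1, "twist": 0, "jaw": 1}, {"x": 0, "y": 0.3, "z": 2, "twist": 0, "jaw": 1}, {"x": 0, "y": 0.3, "z": 3, "twist": 0, "jaw": 1}, {"x": 0, "y": 0.3, "z": 4.2, "twist": 0, "jaw": 1}, {"x": 0, "y": 0.3, "z": 5.4, "twist": 0, "jaw": 1}, {"x": 0, "y": 0.3, "z": 6.6, "twist": 0, "jaw": 1}, {"x": 0, "y": 0.3, "z": 8, "twist": 0, "jaw": 1}, {"x": 0, "y": 0.3, "z": 9.5, "twist": 0, "jaw": 1}, {"x": 0, "y": 0.3, "z": 9.5, "twist": 0, "jaw": 1}]'

```text
clock: 5.57
eef_pos: [0.4307, 0.0479, 0.1609]
tool_rot: [-0.499, 0.497, 0.502, 0.502]
ft_force: [0.8, 0.2, 0.0]
grip_width: 0.0179
```

```bash
python3 - <<'E'
from h import *
p,d=snap("side","s5",(290,180,450,400),2.7)
C=cloud("side",d);h=cv2.cvtColor(p,cv2.COLOR_RGB2HSV);m=(cv2.inRange(h,(105,160,60),(122,255,255))>0)&(C[...,2]>.1)&(C[...,0]<.6)&(C[...,1]>-.1)
q=C[m];print(np.percentile(q,1,axis=0),np.percentile(q,99,axis=0))
E
```

```text
[0.38381507 0.04765301 0.15901215] [0.48371726 0.14541364 0.18377415]
```

View pics/s5.png

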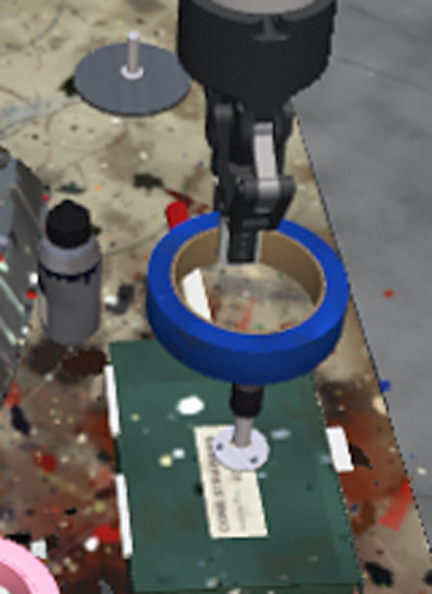

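Call:
step_arm --series '[{"x": 0, "y": -1, "z": 0, "twist": 0, "jaw": 1}, {"x": 0, "y": -3, "z": 0, "twist": 0, "jaw": 1}, {"x": 0, "y": -5.5, "z": 0, "twist": 0, "jaw": 1}, {"x": 0, "y": -8.5, "z": 0, "twist": 0, "jaw": 1}, {"x": 0, "y": -11.5, "z": 0, "twist": 0, "jaw": 1}, {"x": 0, "y": -14.5, "z": 0, "twist": 0, "jaw": 1}, {"x": 0, "y": -17.5, "z": 0, "twist": 0, "jaw": 1}, {"x": 0, "y": -20.5, "z": 0, "twist": 0, "jaw": 1}, {"x": 0, "y": -23.5, "z": 0, "twist": 0, "jaw": 1}, {"x": 0, "y": -26.5, "z": 0, "twist": 0, "jaw": 1}]'

```text
clock: 6.45
eef_pos: [0.4288, -0.2189, 0.1582]
tool_rot: [-0.498, 0.498, 0.503, 0.501]
ft_force: [-0.2, -0.4, -1.1]
grip_width: 0.0176
```

Call:
step_arm --series '[{"x": 0.5, "y": -3, "z": 0, "twist": 0, "jaw": 1}, {"x": 1, "y": -6, "z": 0, "twist": 0, "jaw": 1}, {"x": 1.4, "y": -9, "z": 0, "twist": 0, "jaw": 1}, {"x": 1.4, "y": -12, "z": 0, "twist": 0, "jaw": 1}, {"x": 1.4, "y": -13.6, "z": 0, "twist": 0, "jaw": 1}, {"x": 1.4, "y": -14.4, "z": -2, "twist": 0, "jaw": 1}, {"x": 1.4, "y": -14.4, "z": -4, "twist": 0, "jaw": 1}, {"x": 1.4, "y": -14.4, "z": -6, "twist": 0, "jaw": 1}, {"x": 1.4, "y": -14.4, "z": -6, "twist": 0, "jaw": 1}, {"x": 1.4, "y": -14.4, "z": -6, "twist": 0, "jaw": 1}]'

```text
clock: 7.28
eef_pos: [0.4409, -0.3622, 0.096]
tool_rot: [-0.496, 0.498, 0.505, 0.501]
ft_force: [0.0, -0.4, -1.3]
grip_width: 0.0178
```

```bash
python3 - <<'E'
from h import *
p,d=snap("side","s6",(270,100,410,240),4)
C=cloud("side",d);h=cv2.cvtColor(p,cv2.COLOR_RGB2HSV);m=(cv2.inRange(h,(105,160,60),(122,255,255))>0)&(C[...,2]>.07)&(C[...,0]<.6)&(C[...,1]>-.5)
q=C[m];print(np.percentile(q,1,axis=0),np.percentile(q,99,axis=0))
snap("top","t6",(350,200,500,320),4)
E
```

```text
[ 0.3949103  -0.3631377   0.09559981] [ 0.49283188 -0.26331437  0.11901583]
```

View pics/s6.png

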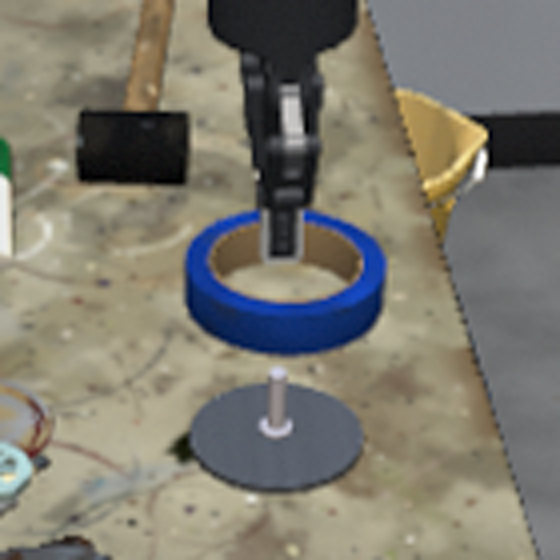

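View pics/t6.png

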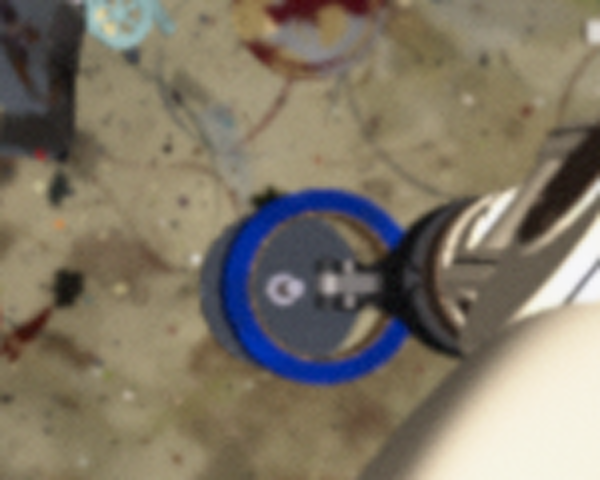

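Call:
step_arm --series '[{"x": 0.2, "y": 0, "z": -1.5, "twist": 0, "jaw": 1}, {"x": 0.2, "y": 0, "z": -3, "twist": 0, "jaw": 1}, {"x": 0.2, "y": 0, "z": -4.5, "twist": 0, "jaw": 1}, {"x": 0.2, "y": 0, "z": -6, "twist": 0, "jaw": 1}, {"x": 0.2, "y": 0, "z": -7, "twist": 0, "jaw": 1}, {"x": 0.2, "y": 0, "z": -7.7, "twist": 0, "jaw": 1}, {"x": 0.2, "y": 0, "z": -7.9, "twist": 0, "jaw": 1}, {"x": 0.2, "y": 0, "z": -7.9, "twist": 0, "jaw": 1}]'

```text
clock: 8.05
eef_pos: [0.4451, -0.3634, 0.0199]
tool_rot: [-0.498, 0.498, 0.503, 0.501]
ft_force: [0.2, -0.1, -1.1]
grip_width: 0.0178
```

Call:
step_arm --series '[{"x": 0, "y": 0, "z": -0.3, "twist": 0, "jaw": 1}, {"x": 0, "y": 0, "z": -0.6, "twist": 0, "jaw": 1}, {"x": 0, "y": 0, "z": -0.8, "twist": 0, "jaw": 1}, {"x": 0, "y": 0, "z": -0.8, "twist": 0, "jaw": 1}]'

```text
clock: 8.38
eef_pos: [0.4459, -0.364, 0.0133]
tool_rot: [-0.499, 0.498, 0.502, 0.501]
ft_force: [0.3, 1.0, 5.2]
grip_width: 0.0174
```

Call:
step_arm --series '[{"x": 0, "y": 0, "z": 0.1, "twist": 0, "jaw": 2.4}, {"x": 0, "y": 0, "z": 0.1, "twist": 0, "jaw": 3.3}, {"x": 0, "y": 0, "z": 0.1, "twist": 0, "jaw": 3.3}, {"x": 0, "y": 0, "z": 0.1, "twist": 0, "jaw": 3.3}, {"x": 0, "y": 0, "z": 1, "twist": 0, "jaw": 3.3}, {"x": 0, "y": 0, "z": 2.5, "twist": 0, "jaw": 3.3}, {"x": 0, "y": 0, "z": 5, "twist": 0, "jaw": 3.3}, {"x": 0, "y": 0, "z": 8, "twist": 0, "jaw": 3.3}, {"x": 0, "y": 0, "z": 12, "twist": 0, "jaw": 3.3}, {"x": 0, "y": 0, "z": 16, "twist": 0, "jaw": 3.3}]'

```text
clock: 9.22
eef_pos: [0.4451, -0.3633, 0.1746]
tool_rot: [-0.498, 0.498, 0.503, 0.501]
ft_force: [0.9, -0.1, -0.5]
grip_width: 0.0333
```

```bash
python3 - <<'E'
from h import *
p,d=snap("side","s7",(270,100,410,240),4)
C=cloud("side",d);h=cv2.cvtColor(p,cv2.COLOR_RGB2HSV);m=(cv2.inRange(h,(105,160,60),(122,255,255))>0)&(C[...,0]<.6)&(C[...,1]>-.5)&(C[...,1]<-.2)
q=C[m];print(np.percentile(q,1,axis=0),np.percentile(q,99,axis=0))
# ring top flatness
r=q[abs(q[:,2]-.033)<.006]; A=np.c_[r[:,:2],np.ones(len(r))];print(np.linalg.lstsq(A,r[:,2],rcond=None)[0])
E
```

```text
[-0.05543881 -0.46013975 -0.8947831 ] [ 0.49740437 -0.26529469  0.03565877]
[-0.00449787 -0.01712441  0.02927642]
```

View pics/s7.png

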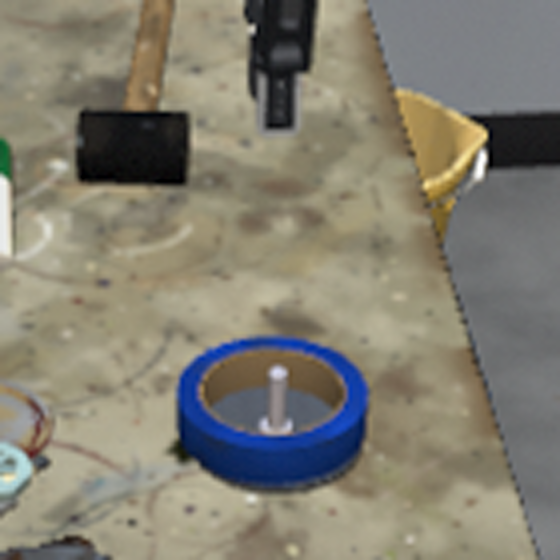

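```bash
python3 - <<'E'
from h import *
snap("side","s8",(320,290,440,410),5)
snap("top","t8",(185,240,285,310),8)
E
```

```text
(no output)
```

View pics/s8.png

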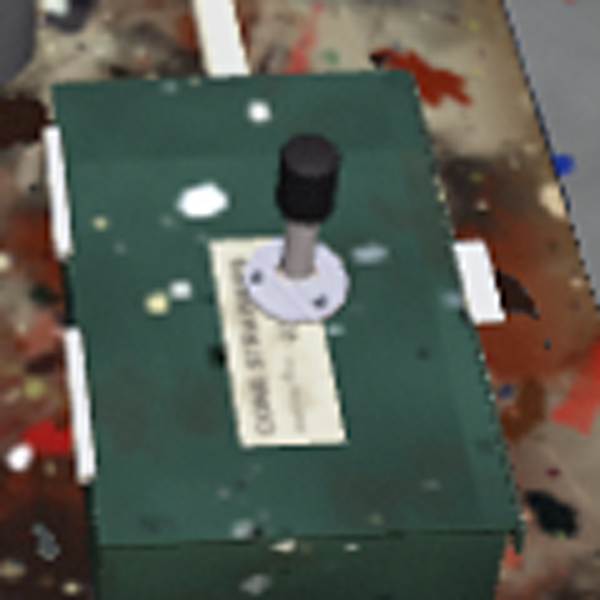

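View pics/t8.png

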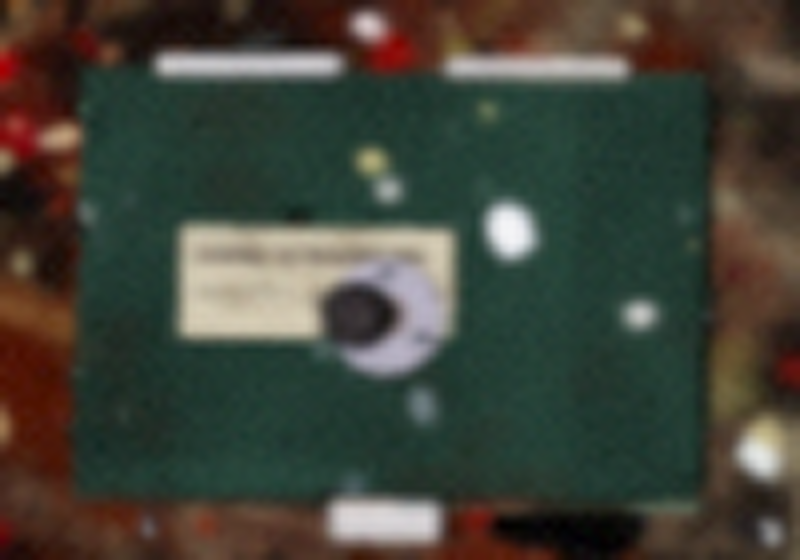

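```bash
python3 - <<'E'
from h import *
print("knobtop",tri((382.4,321),(229.4,279.1)),"foot",tri((379.6,346),(233.5,279.6)))
P=plane("top",np.array([[80,68],[708,72],[698,500],[75,497]])/8+[185,240],.059);print(P)
f=lambda a,b:np.degrees(np.arctan2((a-b)[1],(a-b)[0]));print(f(P[0],P[3]),f(P[1],P[2]),f(P[0],P[1])-90,f(P[3],P[2])-90, P.mean(0))
E
```

```text
knobtop (array([0.42794639, 0.1050731 , 0.11441965]), array([1.31160396e-07])) foot (array([0.42786121, 0.10551487, 0.05766116]), array([4.50408396e-07]))
[[0.49648939 0.19207929 0.059     ]
 [0.49480178 0.01713178 0.059     ]
 [0.37687198 0.01960003 0.059     ]
 [0.37783214 0.19192071 0.059     ]]
0.07657412431590208 -1.1990138611883727 -0.5526799112160603 -0.31924612220667825 [0.43649882 0.10518295 0.059     ]
```

Call:
step_arm --series '[{"x": 0, "y": 2, "z": 1, "twist": 0, "jaw": 4.5}, {"x": 0, "y": 5, "z": 2, "twist": 0, "jaw": 4.5}, {"x": 0, "y": 8.5, "z": 2, "twist": 0, "jaw": 4.5}, {"x": 0, "y": 12, "z": 2, "twist": 0, "jaw": 4.5}, {"x": 0, "y": 15.5, "z": 2, "twist": 0, "jaw": 4.5}, {"x": -0.4, "y": 19, "z": 2, "twist": 0, "jaw": 4.5}, {"x": -0.8, "y": 22.5, "z": 2, "twist": 0, "jaw": 4.5}, {"x": -1.2, "y": 26, "z": 2, "twist": 0, "jaw": 4.5}, {"x": -1.6, "y": 29.5, "z": 2, "twist": 0, "jaw": 4.5}, {"x": -1.6, "y": 33, "z": 2, "twist": 0, "jaw": 4.5}]'

```text
clock: 10.2
eef_pos: [0.4301, -0.0343, 0.1975]
tool_rot: [0.502, -0.498, -0.499, -0.501]
ft_force: [1.0, -0.7, 1.3]
grip_width: 0.045
```

Call:
step_arm --series '[{"x": -0.1, "y": 3, "z": 0, "twist": 0, "jaw": 4.5}, {"x": -0.1, "y": 6, "z": 0, "twist": 0, "jaw": 4.5}, {"x": -0.1, "y": 9, "z": 0, "twist": 0, "jaw": 4.5}, {"x": -0.1, "y": 12, "z": 0, "twist": 0, "jaw": 4.5}, {"x": -0.1, "y": 14, "z": -1, "twist": 0, "jaw": 4.5}, {"x": -0.1, "y": 14, "z": -3, "twist": 0, "jaw": 4.5}, {"x": -0.1, "y": 14, "z": -5, "twist": 0, "jaw": 4.5}, {"x": -0.1, "y": 14, "z": -6.5, "twist": 0, "jaw": 4.5}, {"x": -0.1, "y": 14, "z": -6.5, "twist": 0, "jaw": 4.5}, {"x": -0.1, "y": 14, "z": -6.5, "twist": 0, "jaw": 4.5}]'

```text
clock: 11.03
eef_pos: [0.4276, 0.1054, 0.1313]
tool_rot: [0.501, -0.499, -0.5, -0.5]
ft_force: [0.1, -0.4, 0.1]
grip_width: 0.0452
```

```bash
python3 - <<'E'
from h import *
snap("side","s9",(320,250,440,390),4.2)
print(((proj("side",[[.429,.1055,.119],[.429,.1055,.132]])-[320,250])*4.2).round())
E
```

```text
[[261. 291.]
 [264. 265.]]
```

View pics/s9.png

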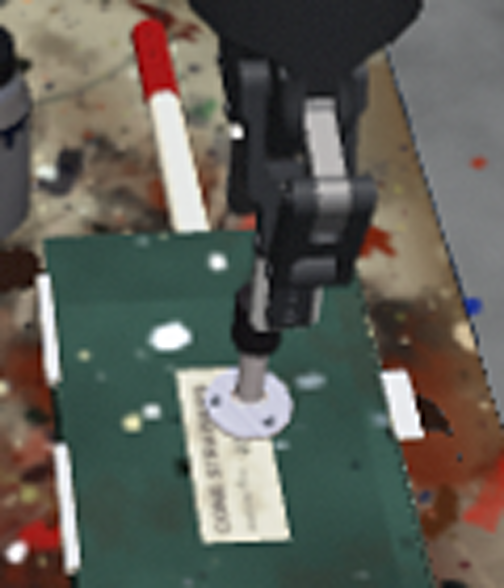

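```bash
python3 - <<'E'
from h import *
print(((proj("side",[[.4276,.128,.134],[.4276,.142,.134],[.4166,.142,.134],[.4386,.142,.134]])-[320,250])*4.2).round())
E
```

```text
[[280. 311.]
 [287. 344.]
 [321. 342.]
 [254. 346.]]
```

Call:
step_arm --series '[{"x": 0.1, "y": 0, "z": -1, "twist": 0, "jaw": 4.5}, {"x": 0.1, "y": 0, "z": -2, "twist": 0, "jaw": 4.5}, {"x": 0.1, "y": 0, "z": -3, "twist": 0, "jaw": 4.5}, {"x": 0.1, "y": 0, "z": -4, "twist": 0, "jaw": 4.5}, {"x": 0.1, "y": 0, "z": -4.3, "twist": 0, "jaw": 4.5}, {"x": 0.1, "y": 0, "z": -4.3, "twist": 0, "jaw": 4.5}]'

```text
clock: 11.58
eef_pos: [0.4295, 0.1053, 0.0889]
tool_rot: [0.501, -0.499, -0.499, -0.5]
ft_force: [-0.9, 0.2, 0.1]
grip_width: 0.045
```

Call:
step_arm --series '[{"x": 0, "y": 0, "z": 0, "twist": 0, "jaw": 3.4}, {"x": 0, "y": 0, "z": 0, "twist": 0, "jaw": 2.6}, {"x": 0, "y": 0, "z": 0, "twist": 0, "jaw": 2.1}, {"x": 0, "y": 0, "z": 0, "twist": 0, "jaw": 1.7}, {"x": 0, "y": 0, "z": 0, "twist": 0, "jaw": 1.2}, {"x": 0, "y": 0, "z": 0, "twist": 0, "jaw": 1.2}, {"x": 0, "y": 0, "z": 0, "twist": 0, "jaw": 1.2}]'

```text
clock: 12.17
eef_pos: [0.4298, 0.1063, 0.0894]
tool_rot: [-0.501, 0.498, 0.5, 0.501]
ft_force: [-1.7, 5.3, 3.1]
grip_width: 0.0164
```

```bash
python3 - <<'E'
from h import *
print({k:v.round(4) for k,v in bot.get_obs().items() if 'f' in k and hasattr(v,'round')})
hx=.4285+.068;hz=.058
for a in range(0,66,5):
    t=np.radians(a+35.78); print(a,round(100*(hx-.0838*np.cos(t)-.4285),2),round(100*(hz+.0838*np.sin(t)-.107),2))
E
```

```text
{'eef_pos': array([0.4298, 0.1063, 0.0894]), 'ft_force': array([-1.6787,  5.2749,  3.0854]), 'ft_torque': array([ 1.1105,  0.1798, -0.0329])}
0 0.0 -0.0
5 0.45 0.57
10 0.96 1.11
15 1.5 1.59
20 2.09 2.03
25 2.71 2.41
30 3.36 2.74
35 4.04 3.01
40 4.74 3.22
45 5.46 3.37
50 6.18 3.46
55 6.91 3.48
60 7.64 3.44
65 8.37 3.33
```

```bash
python3 - <<'E'
from h import *
snap("side","s10",(320,250,440,390),4.2)
E
```

```text
(no output)
```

View pics/s10.png

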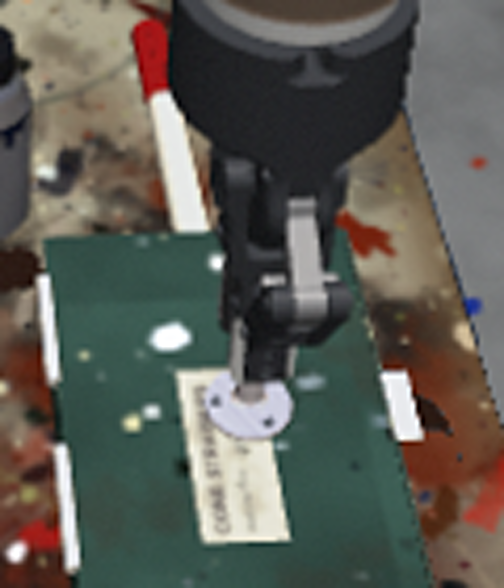

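Call:
step_arm --series '[{"x": 0.2, "y": -0.05, "z": 0.3, "twist": 0, "jaw": 1.2}, {"x": 0.45, "y": -0.05, "z": 0.57, "twist": 0, "jaw": 1.2}, {"x": 0.7, "y": -0.05, "z": 0.85, "twist": 0, "jaw": 1.2}, {"x": 0.96, "y": -0.05, "z": 1.11, "twist": 0, "jaw": 1.2}, {"x": 1.22, "y": -0.05, "z": 1.36, "twist": 0, "jaw": 1.2}, {"x": 1.5, "y": -0.05, "z": 1.59, "twist": 0, "jaw": 1.2}, {"x": 1.8, "y": -0.05, "z": 1.82, "twist": 0, "jaw": 1.2}, {"x": 2.09, "y": -0.05, "z": 2.03, "twist": 0, "jaw": 1.2}, {"x": 2.09, "y": -0.05, "z": 2.03, "twist": 0, "jaw": 1.2}]'

```text
clock: 12.97
eef_pos: [0.4486, 0.1061, 0.1079]
tool_rot: [-0.499, 0.499, 0.502, 0.5]
ft_force: [-1.4, 5.9, -8.7]
grip_width: 0.0158
```

```bash
python3 - <<'E'
from h import *
snap("side","s11",(300,230,440,400),3.5)
E
```

```text
(no output)
```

View pics/s11.png

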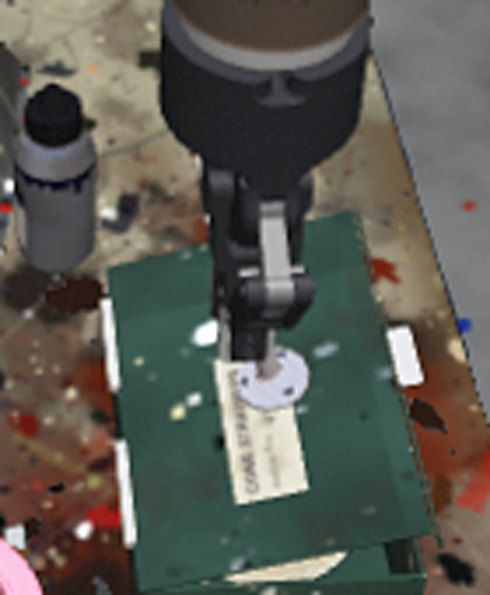

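```bash
cat >> h.py <<'E'
def lid(name):
    p=np.load(name+"_p.npy");C=cloud("side",np.load(name+"_d.npy"));h=cv2.cvtColor(p,cv2.COLOR_RGB2HSV)
    m=(cv2.inRange(h,(65,60,20),(95,255,130))>0)&(C[...,0]>.3)&(C[...,0]<.56)&(C[...,1]>0.0)&(C[...,1]<.2)&(C[...,2]>.058)
    q=C[m]; rng=np.random.default_rng(0);best=None
    for _ in range(300):
        a,b,c=q[rng.choice(len(q),3,replace=False)];n=np.cross(b-a,c-a)
        if np.linalg.norm(n)<1e-4: continue
        n/=np.linalg.norm(n);k=abs((q-a)@n)<.002
        if best is None or k.sum()>best.sum(): best=k
    r=q[best];c=r.mean(0);n=np.linalg.svd(r-c,full_matrices=False)[2][2];n*=np.sign(n[0]+n[2])
    ang=np.degrees(np.arctan2(n[0],n[2])); t=np.radians(ang+35.78)
    K=np.array([.4965-.0838*np.cos(t),.058+.0838*np.sin(t)]);o=bot.get_obs()
    print("lid",ang.round(2),"n",n.round(3),len(r),"knob pred",K.round(4),"grasp pt",o["eef_pos"].round(4)+[0,0,.019],o["ft_force"].round(1),o["grip_width"])
E
python3 - <<'E'
from h import *
lid("s8");lid("s11")
E
```

```text
lid -0.25 n [-0.004 -0.001  1.   ] 3688 knob pred [0.4283 0.1067] grasp pt [0.4485 0.1061 0.1268] [-0.5  6.1 -8.5] 0.016404550176491218
lid 15.35 n [ 0.265 -0.007  0.964] 4592 knob pred [0.4439 0.1232] grasp pt [0.4485 0.1061 0.1268] [-0.5  6.1 -8.5] 0.016404550176491218
```

Call:
step_arm --series '[{"x": -0.3, "y": 0, "z": -0.2, "twist": 0, "jaw": 1.2}, {"x": -0.6, "y": 0, "z": -0.44, "twist": 0, "jaw": 1.2}, {"x": -0.87, "y": 0, "z": -0.67, "twist": 0, "jaw": 1.2}, {"x": -1.15, "y": 0, "z": -0.92, "twist": 0, "jaw": 1.2}, {"x": -1.4, "y": 0, "z": -1.18, "twist": 0, "jaw": 1.2}, {"x": -1.6, "y": 0, "z": -1.45, "twist": 0, "jaw": 1.2}, {"x": -1.6, "y": 0, "z": -1.5, "twist": 0, "jaw": 1.2}]'

```text
clock: 13.6
eef_pos: [0.4322, 0.1063, 0.0933]
tool_rot: [-0.499, 0.499, 0.502, 0.5]
ft_force: [-1.9, 4.0, 7.1]
grip_width: 0.0162
```

```bash
python3 - <<'E'
from h import *
snap("side","s12",(300,230,440,400),3.5);lid("s12")
E
```

```text
lid 1.65 n [ 0.029 -0.002  1.   ] 4476 knob pred [0.43   0.1089] grasp pt [0.4323 0.1063 0.1124] [-1.5  2.9  5.8] 0.015813317770482112
```

View pics/s12.png

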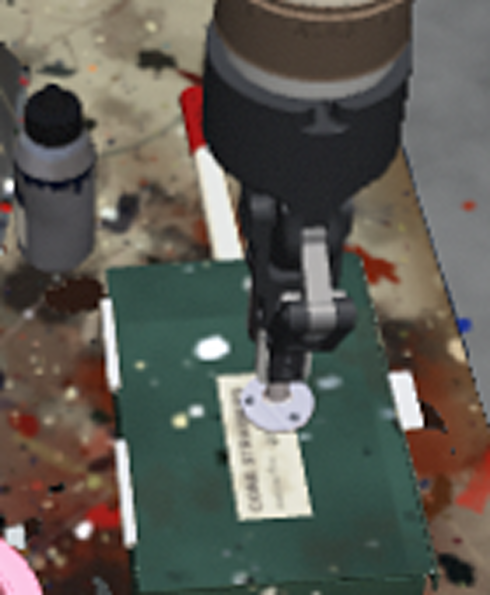

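Call:
step_arm --series '[{"x": 0, "y": 0.1, "z": 0, "twist": 0, "jaw": 2.6}, {"x": 0, "y": 0.1, "z": 0, "twist": 0, "jaw": 2.8}, {"x": -0.4, "y": 0.1, "z": -0.4, "twist": 0, "jaw": 2.8}, {"x": -0.4, "y": 0.1, "z": -0.9, "twist": 0, "jaw": 2.8}, {"x": -0.4, "y": 0.1, "z": -0.9, "twist": 0, "jaw": 2.8}, {"x": -0.4, "y": 0.1, "z": -0.9, "twist": 0, "jaw": 1.2}, {"x": -0.4, "y": 0.1, "z": -0.9, "twist": 0, "jaw": 0.5}, {"x": -0.4, "y": 0.1, "z": -0.9, "twist": 0, "jaw": 0.5}, {"x": -0.4, "y": 0.1, "z": -0.9, "twist": 0, "jaw": 0.5}, {"x": -0.4, "y": 0.1, "z": -0.9, "twist": 0, "jaw": 0.5}]'

```text
clock: 14.48
eef_pos: [0.4275, 0.1065, 0.084]
tool_rot: [-0.499, 0.5, 0.501, 0.499]
ft_force: [-1.1, -4.5, -1.0]
grip_width: 0.0165
```

Call:
step_arm --series '[{"x": 0.2, "y": 0, "z": 0.3, "twist": 0, "jaw": 0.5}, {"x": 0.45, "y": 0, "z": 0.57, "twist": 0, "jaw": 0.5}, {"x": 0.7, "y": 0, "z": 0.85, "twist": 0, "jaw": 0.5}, {"x": 0.96, "y": 0, "z": 1.11, "twist": 0, "jaw": 0.5}, {"x": 1.22, "y": 0, "z": 1.36, "twist": 0, "jaw": 0.5}, {"x": 1.5, "y": 0, "z": 1.59, "twist": 0, "jaw": 0.5}, {"x": 1.8, "y": 0, "z": 1.82, "twist": 0, "jaw": 0.5}, {"x": 2.09, "y": 0, "z": 2.03, "twist": 0, "jaw": 0.5}, {"x": 2.09, "y": 0, "z": 2.03, "twist": 0, "jaw": 0.5}]'

```text
clock: 15.23
eef_pos: [0.4483, 0.1062, 0.1047]
tool_rot: [-0.499, 0.5, 0.501, 0.499]
ft_force: [-4.1, -3.7, -5.4]
grip_width: 0.0163
```

```bash
python3 - <<'E'
from h import *
snap("side","s13",(300,230,440,400),3.5);lid("s13")
E
```

```text
lid 17.83 n [ 0.306 -0.007  0.952] 4614 knob pred [0.4468 0.1255] grasp pt [0.4482 0.1061 0.1236] [-4.1 -3.1 -3.9] 0.01661222965824673
```

Call:
step_arm --series '[{"x": 0.3, "y": 0, "z": 0.2, "twist": 0, "jaw": 0.5}, {"x": 0.62, "y": 0, "z": 0.4, "twist": 0, "jaw": 0.5}, {"x": 0.94, "y": 0, "z": 0.57, "twist": 0, "jaw": 0.5}, {"x": 1.27, "y": 0, "z": 0.73, "twist": 0, "jaw": 0.5}, {"x": 1.6, "y": 0, "z": 0.87, "twist": 0, "jaw": 0.5}, {"x": 1.95, "y": 0, "z": 1.0, "twist": 0, "jaw": 0.5}, {"x": 2.3, "y": 0, "z": 1.11, "twist": 0, "jaw": 0.5}, {"x": 2.65, "y": 0, "z": 1.2, "twist": 0, "jaw": 0.5}, {"x": 2.65, "y": 0, "z": 1.2, "twist": 0, "jaw": 0.5}]'

```text
clock: 16.03
eef_pos: [0.4751, 0.1058, 0.117]
tool_rot: [-0.499, 0.501, 0.501, 0.499]
ft_force: [-5.0, -4.5, -4.2]
grip_width: 0.0163
```

```bash
python3 - <<'E'
from h import *
snap("side","s14",(300,230,440,400),3.5);lid("s14")
E
```

```text
lid 35.24 n [ 0.577 -0.011  0.817] 4371 knob pred [0.4692 0.1372] grasp pt [0.4749 0.1058 0.1359] [-4.5 -3.4 -4.7] 0.016148979962603983
```

View pics/s14.png

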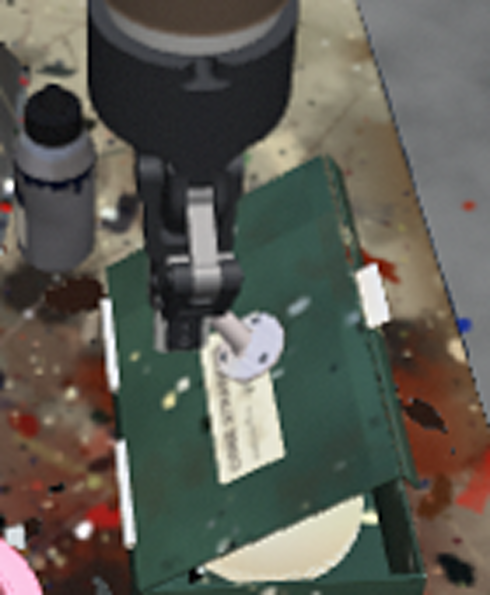

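Call:
step_arm --series '[{"x": -0.34, "y": 0, "z": -0.13, "twist": 0, "jaw": 0.5}, {"x": -0.68, "y": 0, "z": -0.27, "twist": 0, "jaw": 0.5}, {"x": -1.33, "y": 0, "z": -0.6, "twist": 0, "jaw": 0.5}, {"x": -1.95, "y": 0, "z": -0.98, "twist": 0, "jaw": 0.5}, {"x": -2.54, "y": 0, "z": -1.42, "twist": 0, "jaw": 0.5}, {"x": -3.08, "y": 0, "z": -1.9, "twist": 0, "jaw": 0.5}, {"x": -3.4, "y": 0, "z": -2.2, "twist": 0, "jaw": 0.5}, {"x": -3.7, "y": 0, "z": -2.55, "twist": 0, "jaw": 0.5}, {"x": -3.9, "y": 0, "z": -2.8, "twist": 0, "jaw": 0.5}, {"x": -3.9, "y": 0, "z": -2.8, "twist": 0, "jaw": 0.5}]'

```text
clock: 16.92
eef_pos: [0.438, 0.1064, 0.0913]
tool_rot: [-0.501, 0.499, 0.5, 0.501]
ft_force: [-2.5, -2.5, 7.5]
grip_width: 0.016
```

```bash
python3 - <<'E'
from h import *
snap("side","s15",(300,230,440,400),3.5);lid("s15")
E
```

```text
lid 4.56 n [ 0.08  -0.002  0.997] 4530 knob pred [0.4326 0.1122] grasp pt [0.4381 0.1064 0.1104] [-2.9 -4.3  7.2] 0.016378986379297744
```

Call:
step_arm --series '[{"x": -0.2, "y": 0, "z": -0.25, "twist": 0, "jaw": 0.5}, {"x": -0.4, "y": 0, "z": -0.5, "twist": 0, "jaw": 0.5}, {"x": -0.4, "y": 0, "z": -0.5, "twist": 0, "jaw": 2.8}, {"x": -0.4, "y": 0, "z": -0.5, "twist": 0, "jaw": 2.8}, {"x": -1, "y": 0, "z": -0.6, "twist": 0, "jaw": 2.8}, {"x": -1.55, "y": 0, "z": -0.7, "twist": 0, "jaw": 2.8}, {"x": -1.55, "y": 0, "z": -0.7, "twist": 0, "jaw": 2.8}]'

```text
clock: 17.55
eef_pos: [0.4209, 0.1065, 0.0841]
tool_rot: [-0.5, 0.499, 0.501, 0.5]
ft_force: [-0.8, 0.2, -0.5]
grip_width: 0.0279
```

Call:
step_arm --series '[{"x": 0, "y": 0, "z": 0, "twist": 0, "jaw": 2}, {"x": 0, "y": 0, "z": 0, "twist": 0, "jaw": 0.5}, {"x": 0, "y": 0, "z": 0, "twist": 0, "jaw": 0.5}, {"x": 0, "y": 0, "z": 0, "twist": 0, "jaw": 0.5}, {"x": 0, "y": 0, "z": 0, "twist": 0, "jaw": 0.5}, {"x": 0, "y": 0, "z": 0, "twist": 0, "jaw": 0.5}]'

```text
clock: 18.05
eef_pos: [0.4203, 0.1064, 0.084]
tool_rot: [-0.5, 0.499, 0.501, 0.5]
ft_force: [-4.4, -0.4, 4.0]
grip_width: 0.0164
```

```bash
python3 - <<'E'
from h import *
snap("side","s16",(300,230,440,400),3.5);lid("s16")
E
```

```text
lid -0.29 n [-0.005 -0.001  1.   ] 3133 knob pred [0.4283 0.1067] grasp pt [0.4203 0.1064 0.103 ] [-4.6  0.1  4.6] 0.01678868439889509
```

View pics/s16.png

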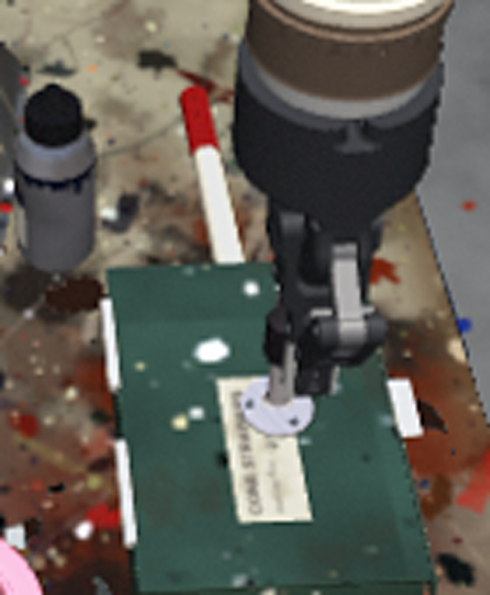

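Call:
step_arm --series '[{"x": 0.2, "y": 0, "z": 0.3, "twist": 0, "jaw": 0.5}, {"x": 0.45, "y": 0, "z": 0.57, "twist": 0, "jaw": 0.5}, {"x": 0.7, "y": 0, "z": 0.85, "twist": 0, "jaw": 0.5}, {"x": 0.96, "y": 0, "z": 1.11, "twist": 0, "jaw": 0.5}, {"x": 1.22, "y": 0, "z": 1.36, "twist": 0, "jaw": 0.5}, {"x": 1.5, "y": 0, "z": 1.59, "twist": 0, "jaw": 0.5}, {"x": 1.8, "y": 0, "z": 1.82, "twist": 0, "jaw": 0.5}, {"x": 2.09, "y": 0, "z": 2.03, "twist": 0, "jaw": 0.5}, {"x": 2.4, "y": 0, "z": 2.22, "twist": 0, "jaw": 0.5}, {"x": 2.71, "y": 0, "z": 2.41, "twist": 0, "jaw": 0.5}]'

```text
clock: 18.93
eef_pos: [0.4432, 0.1061, 0.1074]
tool_rot: [-0.498, 0.502, 0.503, 0.497]
ft_force: [-10.3, -0.4, 4.1]
grip_width: 0.0162
```

```bash
python3 - <<'E'
from h import *
snap("side","s17",(300,230,440,400),3.5);lid("s17")
E
```

```text
lid 19.08 n [ 0.327 -0.007  0.945] 4596 knob pred [0.4483 0.1265] grasp pt [0.4441 0.1061 0.127 ] [-12.2  -1.7   5. ] 0.01608493406684813
```

Call:
step_arm --series '[{"x": 0.4, "y": 0, "z": 0.2, "twist": 0, "jaw": 0.5}, {"x": 0.74, "y": 0, "z": 0.4, "twist": 0, "jaw": 0.5}, {"x": 1.06, "y": 0, "z": 0.58, "twist": 0, "jaw": 0.5}, {"x": 1.39, "y": 0, "z": 0.73, "twist": 0, "jaw": 0.5}, {"x": 1.73, "y": 0, "z": 0.87, "twist": 0, "jaw": 0.5}, {"x": 2.07, "y": 0, "z": 1.0, "twist": 0, "jaw": 0.5}, {"x": 2.42, "y": 0, "z": 1.1, "twist": 0, "jaw": 0.5}, {"x": 2.77, "y": 0, "z": 1.2, "twist": 0, "jaw": 0.5}, {"x": 3.13, "y": 0, "z": 1.28, "twist": 0, "jaw": 0.5}, {"x": 3.49, "y": 0, "z": 1.35, "twist": 0, "jaw": 0.5}]'

```text
clock: 19.82
eef_pos: [0.4769, 0.1057, 0.1213]
tool_rot: [-0.497, 0.503, 0.504, 0.496]
ft_force: [-7.8, -1.5, 1.1]
grip_width: 0.016
```

```bash
python3 - <<'E'
from h import *
snap("side","s18",(300,200,440,400),3);lid("s18")
E
```

```text
lid 39.14 n [ 0.631 -0.011  0.776] 4188 knob pred [0.4747 0.1389] grasp pt [0.4778 0.1057 0.1405] [-7.8 -1.5  0.8] 0.016239375731835305
```

View pics/s18.png

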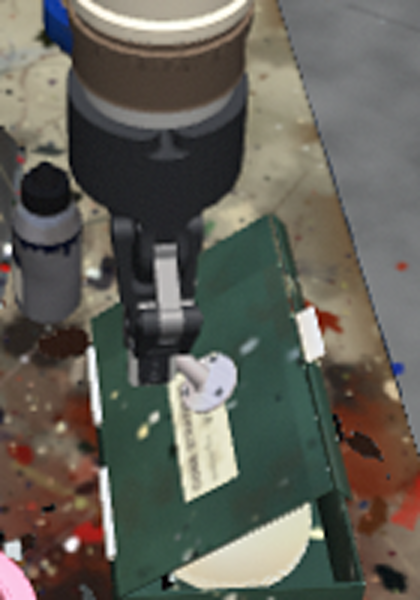

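Call:
step_arm --series '[{"x": 0.4, "y": 0, "z": 0.08, "twist": 0, "jaw": 0.5}, {"x": 0.75, "y": 0, "z": 0.12, "twist": 0, "jaw": 0.5}, {"x": 1.1, "y": 0, "z": 0.15, "twist": 0, "jaw": 0.5}, {"x": 1.45, "y": 0, "z": 0.18, "twist": 0, "jaw": 0.5}, {"x": 1.8, "y": 0, "z": 0.2, "twist": 0, "jaw": 0.5}, {"x": 2.15, "y": 0, "z": 0.2, "twist": 0, "jaw": 0.5}, {"x": 2.5, "y": 0, "z": 0.2, "twist": 0, "jaw": 0.5}, {"x": 2.5, "y": 0, "z": 0.2, "twist": 0, "jaw": 0.5}]'

```text
clock: 20.53
eef_pos: [0.5021, 0.1053, 0.123]
tool_rot: [-0.497, 0.503, 0.504, 0.496]
ft_force: [-5.6, -0.3, -2.2]
grip_width: 0.0157
```

```bash
python3 - <<'E'
from h import *
snap("side","s19",(300,200,440,400),3);lid("s19")
E
```

```text
lid 52.95 n [ 0.798 -0.014  0.602] 3698 knob pred [0.4946 0.1418] grasp pt [0.502  0.1053 0.142 ] [-4.5 -0.4 -2.8] 0.016594042091607995
```

View pics/s19.png

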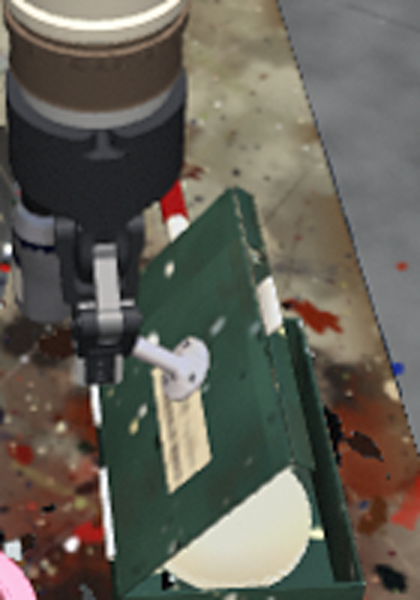

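Call:
step_arm --series '[{"x": 0.3, "y": 0, "z": 0, "twist": 0, "jaw": 0.5}, {"x": 0.6, "y": 0, "z": 0, "twist": 0, "jaw": 0.5}, {"x": 0.9, "y": 0, "z": 0, "twist": 0, "jaw": 0.5}, {"x": 1.1, "y": 0, "z": -0.05, "twist": 0, "jaw": 0.5}, {"x": 1.1, "y": 0, "z": -0.05, "twist": 0, "jaw": 0.5}, {"x": 1.1, "y": 0, "z": -0.05, "twist": 0, "jaw": 0.5}]'

```text
clock: 21.08
eef_pos: [0.5121, 0.1052, 0.1223]
tool_rot: [-0.496, 0.504, 0.504, 0.495]
ft_force: [-6.7, -0.8, -1.1]
grip_width: 0.0159
```

```bash
python3 - <<'E'
from h import *
snap("side","s20",(300,200,440,400),3);lid("s20")
E
```

```text
lid 58.62 n [ 0.854 -0.014  0.521] 3429 knob pred [0.5029 0.1416] grasp pt [0.512  0.1052 0.1413] [-5.4 -0.8 -1.5] 0.01599619947085702
```

View pics/s20.png

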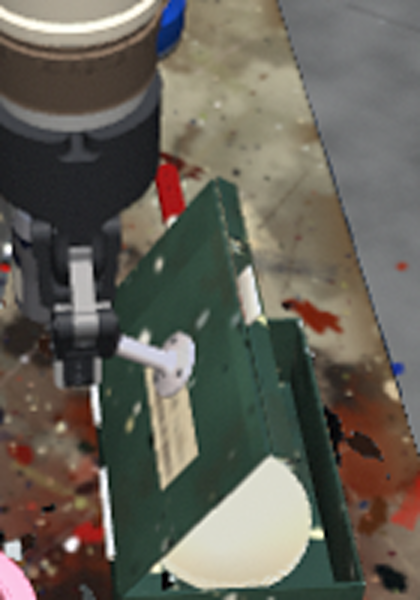

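Call:
step_arm --series '[{"x": 0.2, "y": 0, "z": 0, "twist": 0, "jaw": 0.5}, {"x": 0.25, "y": 0, "z": 0, "twist": 0, "jaw": 0.5}, {"x": 0.25, "y": 0, "z": 0, "twist": 0, "jaw": 0.5}, {"x": 0.25, "y": 0, "z": 0, "twist": 0, "jaw": 0.5}, {"x": 0.25, "y": 0, "z": 0, "twist": 0, "jaw": 0.5}]'

```text
clock: 21.55
eef_pos: [0.5133, 0.1052, 0.1221]
tool_rot: [-0.496, 0.504, 0.505, 0.494]
ft_force: [-6.2, -0.2, -1.0]
grip_width: 0.016
```

```bash
python3 - <<'E'
from h import *
snap("side","s21",(300,200,440,400),3);lid("s21")
for _ in range(10): bot.camera("side")
snap("top","t22",(170,190,470,340),2.6)
for _ in range(10): bot.camera("side")
snap("side","s22");lid("s22"); print(bot.get_obs()["clock"])
p=np.load("t22_p.npy");h=cv2.cvtColor(p,cv2.COLOR_RGB2HSV)
E
```

```text
lid 59.38 n [ 0.86  -0.014  0.509] 3330 knob pred [0.504  0.1415] grasp pt [0.5133 0.1052 0.1411] [-7.  -0.2 -0.8] 0.01594214934410284
lid 59.44 n [ 0.861 -0.014  0.508] 3350 knob pred [0.5041 0.1415] grasp pt [0.5132 0.1052 0.1411] [-5.3  0.2 -0.9] 0.016071634466511102
22.7
```

View pics/s22.png

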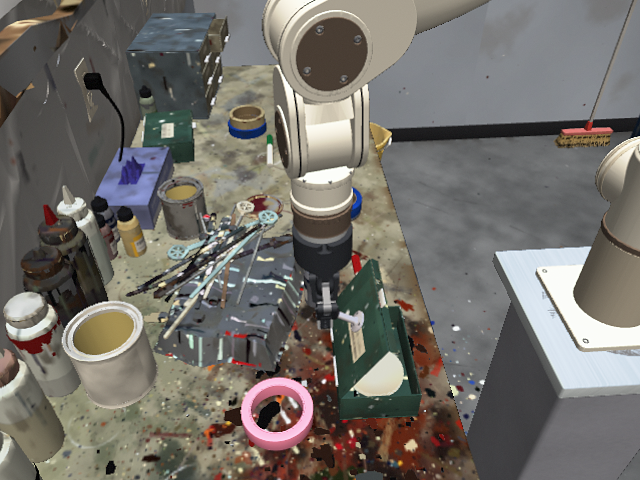

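View pics/t22.png

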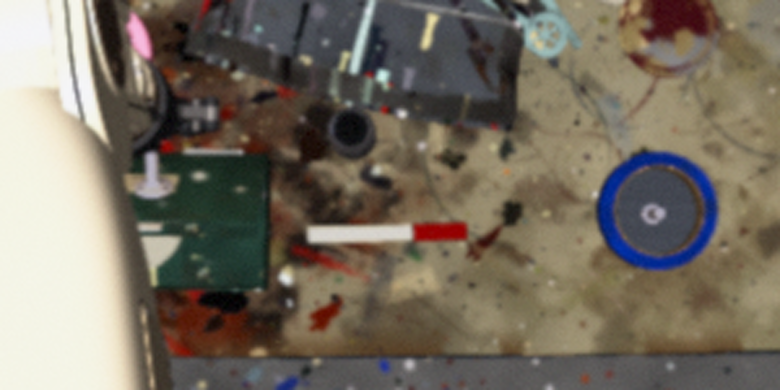

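```bash
python3 -c "
from workcell import bot
print(bot.job_done())"
```

```text
the job is handed in; nothing more can be done
None
```

The blue roll is over the tape stand's post, lying flat on its base and let go. The fingers were still holding the lid at about 59.4° when I handed the job in at about 22.7 s.

**Last checks**
- **Lid:** it read 59.4° at the start and end of a 1.1 s hold, with 5–7 N at the wrist.
- **Roll:** after release, the depth readings showed it flat and the pictures showed it roughly centred on the stand's post.
- **Bystanders:** in the last top view the toner bottle and red marker were where they started. I did not measure the loose tin lid; it looked unmoved.

**What went less smoothly**
- **First descent:** a finger linkage pressed on the lid's knob with about 29 N upward and 14 N sideways, 32 N in all and under the 40 N limit. I backed off, slid the roll aside on the lid and then gripped it.
- **Lid grip:** the knob crept between the pads as the lid turned. I lowered the lid and gripped it again twice before the final raise.
- **Where it ended:** the knob sits about 9 mm off the pads' centre line, and the pads reach 11 mm either side, so there is little margin. It did not move during the hold.
- **Disagreement:** the finger opening read about 16 mm on the 18 mm knob; I found no cause for this.

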